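Feed a jar lid round the curved track into the lid dispenser

ROBOT

A 7-joint arm with a two-finger parallel gripper is mounted at the origin on the work surface. World frame = base frame: x ahead of the robot, y to its left, z up, the work surface at z = 0. Lengths are in mm, angles in rad, forces in N, time in s.
With the tool pointing down it reaches from about 400 to 875 mm from the base axis. Payload 19.3 kg.
Tool frame: the origin (TCP) lies at the very end of the fingers, on their centre line; the grasp point (between the pads) lies 19 mm behind it (grip_point_offset is the z of the grasp point in the tool frame, in mm); z points along the fingers, x is the direction in which the jaws open and shut, and the axes are right-handed (so a half turn about z gives the same grasp; the last joint's range is limited). The gripper opens to 85 mm and grips with 20 to 120 N. Pads are 22 mm wide; open, the fingers measure 114 mm over their backs; the gripper's body (76 mm by 85 mm) begins 54 mm behind the grasp point. The pads swing forward as they close: fully open they stand 13 mm farther back than shut.
Start: joints at [-0.07, 0.521, -0.036, 1.599, 0.021, 1.021, -0.113], TCP at [624.992, -0.025, 231.291] pointing down, gripper open.
Joint ranges: [-2.91, 2.91], [-0.3, 2.13], [-1.5, 1.42], [0.17, 2.43], [-1.26, 4.41], [0.16, 1.93], [-2.52, 2.52]. Speed limits (rad/s): [1.89, 1.89, 2.39, 2.39, 3.01, 3.01, 3.01].

INTERFACE

Orientations are given as a 3x3 rotation matrix whose columns are the frame's x, y, z axes.
In Python, from workcell import movep, movel, goto_joints, open_gripper, clamp, wait, inverse_kinematics, read_state, camera, PlanningError, finish_job, grip_point_offset gives the robot as it stands. Calls block until the motion is done:
- movep(position, orientation): joint-space move of the TCP to a pose.
- movel(position, frame=None, max_speed=150, guard=None): straight line of the TCP; frame=None keeps the orientation; max_speed is the mean speed in mm/s. With guard (N) it stops when the force on the tool has changed by that much, and returns True; else False.
- goto_joints(angles): joint-space move.
- open_gripper() and clamp(): open the fingers fully, or close them until they stop; the grip force is fixed at half the most.
- wait(seconds).
- inverse_kinematics(position, orientation): joint angles nearest the present ones, or None.
- read_state(): the state.
- camera(name): name is "scene" or "side" or "wrist"; returns a dict with "image" (400x640x3 uint8, blue, green, red), "range_z" (400x640 float32, mm along the optical axis (not along the pixel's ray), 0 where there is no reading), "fx", "fy", "cx", "cy" (pixels), "cam_to_world" (4x4, takes a point from camera to world coordinates). Camera axes: x right, y up, looking along -z (the intrinsics and any distortion apply to the point x, -y, -z); pixel columns grow to the right and rows downward; lengths in mm; the calibration is good to about 2 mm. A picture is of the moment at which its call begins.
A pose or a line that the arm cannot do raises PlanningError and nothing moves.
- finish_job(): hands the job in, once; it reports no verdict.
The state is a dict: "time": time; "qpos": joint angles; "qvel": joint speeds; "joint_efforts": joint torques, N m; "eef_pos": TCP position; "tool_rot": TCP orientation; "ft_force": force on the tool from outside, world axes, zero at the start; "torque": the same for the moment, N m; "finger_gap": finger opening in mm.
Only numpy, scipy, OpenCV 4.12 (cv2) and the standard library are available. Lean on these libraries where they do the work, as an engineer would, in place of code of your own. Each camera call takes 0.05 s, during which the arm holds its last target.

TASK

Load the loose blue jar lid into the lid dispenser: lay it flat on the open tray at the start of the white curved track and let go of it, then push it from behind along the track and round the bend until it has driven the stiff red gate fully back to the end of its travel. Push gently and steadily, never ramming or wedging the lid against the track, and leave the jar, the spoon and the brush caddy where they stand.

Things in the scene. Friction and masses are not known exactly. Their poses are not given: they have to be found in the camera images.
- lid: the loose lid to load: a round blue plastic disc with a white face, 58 mm across and 14 mm thick, 40 to 85 g, lying flat on the bare shelf. Origin at the centre of its underside, z up.
- track: fixed white curved lid track ending at the dispenser. Origin on the shelf at the bend's centre of curvature, z up; floor 6 mm above the shelf. The lid's centre line in this frame: along +y at x = -80 mm, a quarter circle of radius 80 about the origin from (-80, 0) to (0, 80), then along +x at y = 80. Channel 62 mm wide inside, walls 5 mm thick, rising 18 mm above the floor, open on top.
- tray_center (a point): centre of the open loading tray, on its floor, at (-80, -145) mm in the track's frame, axes as the track's. The tray is a bare plate 100 mm wide across the path (x) and 110 mm long (y = -200 to -90) without walls, so there is room for fingers beside the lid. It leads along +y into a funnel (y = -90 to -50, inside width 89 narrowing to 62 mm).
- bend_start (a point): point on the channel's centre line, on its floor, where the bend begins (track frame -80, 0 mm)
- bend_middle (a point): point on the centre line, on the floor, half way round the bend (track frame -56.6, 56.6 mm). Lid, walls and fingers grip each other (friction about 0.6): pushed towards the outer wall the lid wedges and the force shoots up; pushed from straight behind along its own direction of travel at each moment it slides round with 1 or 2 N.
- bend_end (a point): point on the centre line, on the floor, where the bend ends and the last straight leg begins (track frame 0, 80 mm). The leg runs along the track's +x to the red gate; the dispenser box (75 mm high; its top button plays no part) begins at track x = 180 mm
- gate (a joint): how far the red gate has been pushed back, m: 0 as found, 0.012 fully back at its hard end stop; home counts from 0.009. It moves along the track's +x, resists with a steady 5 N and stays where left. It closes the last leg (56 mm wide, 23 high); before the push its front face stands somewhere from track x = 105 to 127 mm, different each time and not measured: find it by pushing.
- jar_near: bystander: capped glass jar, 68 mm across, 110 mm high, standing inside the L of the track; origin at the centre of its underside
- caddy: bystander: open white plastic brush caddy 70 x 90 x 100 mm high, with a brush standing in it up to 170 mm; origin at the centre of its underside
- spoon: bystander: orange silicone spoon 200 mm long lying on the shelf, origin under its middle, handle to its -x

How it is judged:
By the outcome, as a careful person would: the job done as asked, in the order asked, and still so for the second after the job is handed in, with the robot touching nothing.
It also fails if it takes over 72 s, if anything falls off the work surface, if the arm or the gripper's body presses on something with over 40 N, if the wrist force passes 120 N, or if a joint passes its speed limit or range.

## Working session

There is one attempt and no reset: what is moved stays moved. The work goes in short steps, each a Python script; the robot and the scene stay as the last script left them, time stands still between calls to the robot, and variables do not carry over. Pictures are saved under pics/ and viewed, and the job is handed in when it is done.

```bash
mkdir -p pics; ls
python3 - <<'E'
from workcell import *
import cv2,numpy as np
print(grip_point_offset)
s=read_state();print(s)
for n in ["scene","side","wrist"]:
    c=camera(n);cv2.imwrite(f"pics/{n}0.png",c["image"]);np.savez(f"/tmp/{n}0.npz",**c)
    print(n,c["fx"],c["fy"],c["cx"],c["cy"],[k for k in c]);print(np.round(c["cam_to_world"],3))
E
```

```text
pics
-18.700000000000003
{'time': 0.0, 'qpos': array([-0.07021231,  0.52204992, -0.03630386,  1.60000382,  0.02117051,
        1.02107083, -0.11280453]), 'qvel': array([ 0.00197324, -0.0025115 ,  0.00306442, -0.00085779, -0.00068302,
        0.00018319,  0.00035139]), 'joint_efforts': array([-4.24098413e-03, -9.27110124e+01,  1.97758444e+00, -3.69928443e+01,
        1.76317629e-02,  8.19846697e-03, -6.58496788e-05]), 'eef_pos': array([ 6.24667371e+02, -3.41967740e-02,  2.30705104e+02]), 'tool_rot': array([[ 9.99999342e-01, -3.80642114e-05, -1.14610294e-03],
       [-3.81416283e-05, -9.99999997e-01, -6.75261368e-05],
       [-1.14610037e-03,  6.75698066e-05, -9.99999341e-01]]), 'ft_force': array([ 0.39771723, -0.18201471,  0.09976993]), 'torque': array([-0.01077665, -0.00387568,  0.04353844]), 'finger_gap': 85.35874319808568}
scene 444.37164239946594 444.37164239946594 319.8445000279938 199.09255958545387 ['image', 'range_z', 'fx', 'fy', 'cx', 'cy', 'cam_to_world']
[[ 3.360000e-01 -5.640000e-01  7.550000e-01  1.390495e+03]
 [ 9.420000e-01  1.990000e-01 -2.700000e-01 -3.112550e+02]
 [ 2.000000e-03  8.020000e-01  5.980000e-01  6.880170e+02]
 [ 0.000000e+00  0.000000e+00  0.000000e+00  1.000000e+00]]
side 474.0694691286402 474.0694691286402 319.4459372967364 190.17759505522687 ['image', 'range_z', 'fx', 'fy', 'cx', 'cy', 'cam_to_world']
[[ 9.57000e-01  2.20000e-01 -1.90000e-01  3.41940e+02]
 [-2.90000e-01  7.04000e-01 -6.48000e-01 -7.91753e+02]
 [-9.00000e-03  6.75000e-01  7.38000e-01  9.13490e+02]
 [ 0.00000e+00  0.00000e+00  0.00000e+00  1.00000e+00]]
wrist 335.6618881653654 335.6618881653654 324.8736884943891 193.22497579232095 ['image', 'range_z', 'fx', 'fy', 'cx', 'cy', 'cam_to_world']
[[ 1.00000e+00  0.00000e+00  1.00000e-03  6.24088e+02]
 [-1.00000e-03  9.60000e-01  2.79000e-01  7.19140e+01]
 [-1.00000e-03 -2.79000e-01  9.60000e-01  3.72099e+02]
 [ 0.00000e+00  0.00000e+00  0.00000e+00  1.00000e+00]]
```

View pics/scene0.png

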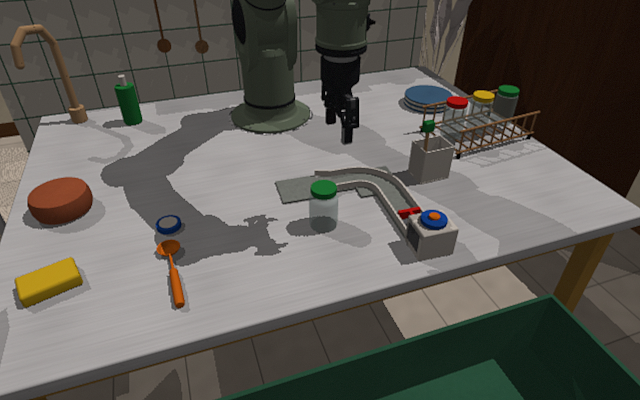

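View pics/side0.png

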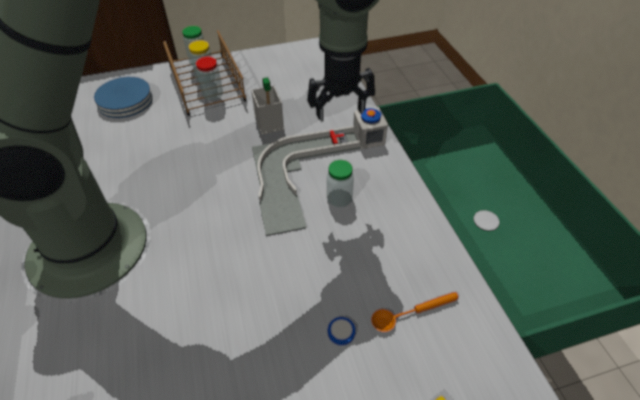

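View pics/wrist0.png

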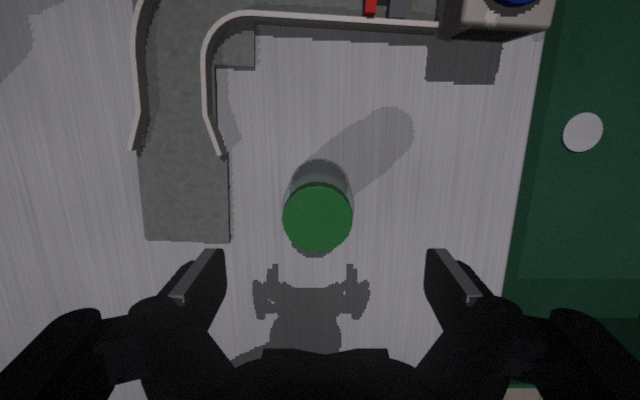

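The scene view shows the lid at (169,224) with the spoon bowl beside it at (170,248), the jar at (323,205), the caddy at (431,155) and the gate at (408,212). The wrist view shows the tray at (145–230, 150–242), the funnel, the bend, and the gate at (370,8).

```bash
cat > h.py <<'E'
import numpy as np,cv2
def load(n): return dict(np.load(n))
def ray(c,u,v):
    u=np.asarray(u,float);v=np.asarray(v,float)
    d=np.stack([(u-c["cx"])/c["fx"],-(v-c["cy"])/c["fy"],-np.ones_like(u)],-1)
    M=c["cam_to_world"];return M[:3,3],d@M[:3,:3].T
def onplane(c,u,v,z):
    o,d=ray(c,u,v);t=(z-o[2])/d[...,2];return o+t[...,None]*d
def cloud(c):
    v,u=np.mgrid[:400,:640];o,d=ray(c,u,v);P=o+d*c["range_z"][...,None];P[c["range_z"]<=0]=np.nan;return P
def ortho(c,x0,x1,y0,y1,s=0.5,zmin=-10,zmax=400):
    # top-down image, px=s mm
    P=cloud(c);m=np.isfinite(P[...,2])&(P[...,2]>zmin)&(P[...,2]<zmax)&(P[...,0]>x0)&(P[...,0]<x1)&(P[...,1]>y0)&(P[...,1]<y1)
    W=int((x1-x0)*s);H=int((y1-y0)*s);im=np.zeros((H,W,3),np.uint8)
    q=P[m];col=c["image"][m];o=np.argsort(q[:,2]);q=q[o];col=col[o]
    im[np.clip(((y1-q[:,1])*s).astype(int),0,H-1),np.clip(((q[:,0]-x0)*s).astype(int),0,W-1)]=col
    return im
def hsv(c): return cv2.cvtColor(c["image"],cv2.COLOR_BGR2HSV)
E
python3 - <<'E'
from h import *
for n in ["scene","side","wrist"]:
    c=load(f"/tmp/{n}0.npz");P=cloud(c);h=hsv(c)
    zt=P[...,2]
    fl=P[(P[...,0]>500)&(P[...,0]<800)&(P[...,1]>-300)&(P[...,1]<50)&(abs(zt)<4)]
    print(n,"shelf z",np.nanmedian(fl[:,2]) if len(fl) else None, len(fl))
    # green jar cap
    g=(h[...,0]>45)&(h[...,0]<75)&(h[...,1]>120)&(zt>95)&(zt<125)
    q=P[g]; 
    if len(q): print(" jarcap",len(q),q.min(0),q.max(0),(q.min(0)+q.max(0))/2)
    b=(h[...,0]>100)&(h[...,0]<130)&(h[...,1]>100)&(zt>3)&(zt<25)&(P[...,0]>450)&(P[...,1]<0)
    q=P[b]
    if len(q): print(" lid",len(q),q.min(0),q.max(0),(q.min(0)+q.max(0))/2)
    o=(h[...,0]>3)&(h[...,0]<18)&(h[...,1]>150)&(zt>1)&(zt<30)&(P[...,0]>450)&(P[...,1]<0)&(P[...,1]>-400)
    q=P[o]
    if len(q): print(" spoon",len(q),q.min(0),q.max(0))
    r=((h[...,0]<4)|(h[...,0]>175))&(h[...,1]>150)&(zt>1)&(zt<60)&(P[...,0]>450)&(P[...,1]>50)
    q=P[r]
    if len(q): print(" gate",len(q),q.min(0),q.max(0))
    cad=(zt>85)&(zt<180)&(P[...,0]>450)&(P[...,1]>150)&(P[...,1]<400)
    q=P[cad]
    if len(q): print(" cad",len(q),q.min(0),q.max(0))
    cv2.imwrite(f"pics/o_{n}.png",ortho(c,420,900,-330,420,0.8))
E
```

```text
scene shelf z 0.3579830367957584 12633
 jarcap 580 [-102.50159938 -473.63637913   95.0312637 ] [6.52208636e+02 5.95101965e-01 1.24817156e+02] [ 274.85351816 -236.52063858  109.92420977]
 lid 197 [ 477.02055961 -404.52669303    3.2820601 ] [ 537.47301423 -349.21243934   17.91275885] [ 507.24678692 -376.86956619   10.59740947]
 spoon 648 [ 567.56455325 -399.76342886    1.00960953] [ 770.80875147 -359.20994572   23.96230668]
 gate 158 [471.80025406 145.44590454   4.39319478] [686.51556916 450.41541941  32.65376602]
 cad 952 [473.72802829 150.19734172  85.05323908] [804.48682055 367.97402683 171.66362229]
side shelf z -0.6623375084783447 12469
 jarcap 341 [588.07504217 -61.32842686  97.65569339] [643.88611253  -4.94392788 113.97956038] [615.98057735 -33.13617737 105.81762689]
 lid 257 [ 476.21659758 -409.59922148    4.400875  ] [ 532.28580551 -352.72102853   17.7844736 ] [ 504.25120154 -381.16012501   11.0926743 ]
 spoon 700 [ 569.91224642 -399.92533883    1.0071411 ] [ 764.99846915 -361.64609765   23.08887468]
 gate 70 [660.0170115  144.08031206   4.6390015 ] [692.81488377 204.97077673  32.47706769]
 cad 554 [475.24025399 150.58499185  85.03021359] [800.47677345 364.85315512 173.67312315]
wrist shelf z -1.105127610457231 49462
 jarcap 3543 [588.60794383 -56.35015981 102.40065006] [645.77063154   1.65521932 111.18982389] [617.18928768 -27.34747025 106.79523698]
 gate 177 [659.83322618 145.52033151   3.72666089] [673.92941247 160.47255279  30.04435351]
```

Run:
```python
from h import *
a=[cv2.imread(f"pics/o_{n}.png") for n in ["scene","side"]]
cv2.imwrite("pics/o_both.png",np.hstack(a))
```

```text
(no output)
```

View pics/o_both.png

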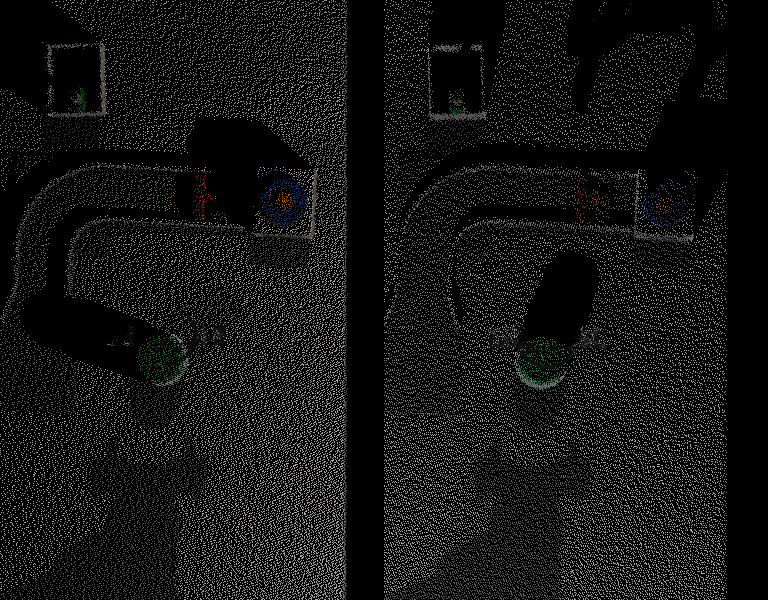

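View pics/o_wrist.png

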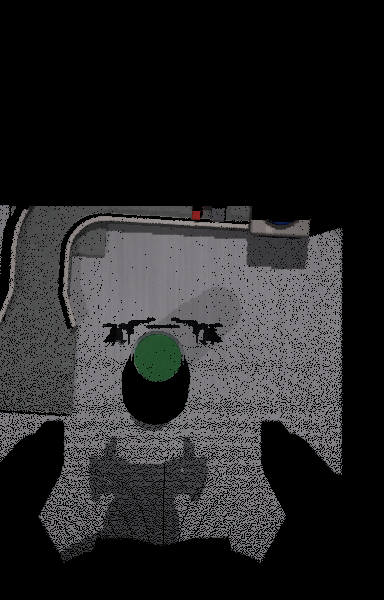

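The lid is at about (505.5, −379), with a 33 mm gap to the spoon bowl, and the jar is at about (616, −30). I'll take one better overhead view of the track.

Run:
```python
from workcell import *
from h import *
R=np.array([[1,0,0],[0,-1,0],[0,0,-1.]])
movep([570,65,330],R)
c=camera("wrist");cv2.imwrite("pics/w1.png",c["image"]);np.savez("/tmp/w1.npz",**c)
print(read_state()["time"])
```

```text
0.7833
```

View pics/w1.png

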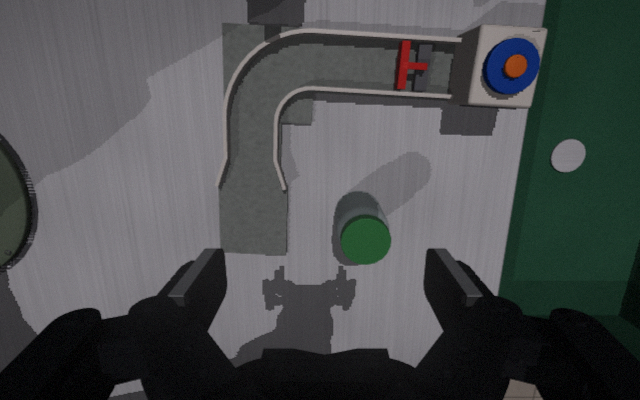

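The overhead view shows the whole track: tray at (220–287, 185–255), bend, and gate bar at (403,65). I'll fit the track frame to the wall-top points.

```bash
cat > fit.py <<'E'
from h import *
from scipy.optimize import least_squares
def sdf(p):  # distance from channel centre line for x_track,y_track
    x,y=p[:,0],p[:,1]
    s=np.where(y<0,-80-x, np.where(x>0,y-80,np.hypot(x,y)-80))  # + = outer
    return s
def totrack(P,t): 
    c,s=np.cos(t[2]),np.sin(t[2]);d=P[:,:2]-np.array(t[:2]);return np.stack([c*d[:,0]+s*d[:,1],-s*d[:,0]+c*d[:,1]],1)
def fit(c,z0,z1,t0,show=None):
    P=cloud(c);Z=P[...,2];h=hsv(c)
    m=(Z>z0)&(Z<z1)&(h[...,2]>120)&(h[...,1]<60)
    v,u=np.nonzero(m);Q=onplane(c,u,v,24.);t=np.array(t0,float)
    for tol in (15,8,5,5,5):
        p=totrack(Q,t);s=sdf(p);k=(abs(abs(s)-33.5)<tol)&(p[:,1]>-48)&(p[:,0]<170)
        q=Q[k]
        f=lambda t:abs(sdf(totrack(q,t)))-33.5
        t=least_squares(f,t,loss="soft_l1").x
    r=f(t);p=totrack(q,t);so=sdf(p)>0
    print("fit",t,len(q),"rms",r.std(),"outer/inner mean",r[so].mean(),r[~so].mean())
    if show:
        im=c["image"].copy();im[v[k],u[k]]=(0,255,255);cv2.imwrite(show,im)
    return t
if __name__=="__main__":
    t=fit(load("/tmp/w1.npz"),17,31,[550,98,-.03],"pics/fit_w1.png")
    for n in ("wrist0","side0","scene0"):
        fit(load(f"/tmp/{n}.npz"),14,34,t)
    c=load("/tmp/w1.npz")
    tr=lambda P:totrack(np.atleast_2d(P),t)
    print("tray corners",tr(onplane(c,[220,286],[253,255],6.)).round(1), "mouth", tr(onplane(c,[220,284],[187,189],24.)).round(1))
    h=hsv(c);P=cloud(c);r=((h[...,0]<5)|(h[...,0]>174))&(h[...,1]>150)&(P[...,0]<720)&(P[...,1]>50)
    v,u=np.nonzero(r);q=tr(onplane(c,u,v,29.));print("gate xy range",q.min(0),q.max(0))
    g=(h[...,0]>45)&(h[...,0]<75)&(h[...,1]>150)&(P[...,2]>100)&(P[...,2]<120);v,u=np.nonzero(g)
    cn=max(cv2.findContours(g.astype(np.uint8),0,1)[0],key=cv2.contourArea);(a,b),rr=cv2.minEnclosingCircle(cn);J=onplane(c,[a],[b],110.);print("jar",J,tr(J))
    for n in ("scene0","side0"):
        c=load(f"/tmp/{n}.npz");h=hsv(c);P=cloud(c)
        b=(h[...,0]>100)&(h[...,0]<130)&(h[...,1]>100)&(P[...,0]>450)&(P[...,0]<560)&(P[...,1]<-320)&(P[...,1]>-430)&(P[...,2]>5)
        cn=max(cv2.findContours(b.astype(np.uint8),0,1)[0],key=cv2.contourArea)[:,0]
        # top rim outline: pixels on plane z=14, circle by ellipse far half
        q=onplane(c,cn[:,0],cn[:,1],14.);print(n,"blue outline at z14",q.min(0),q.max(0))
        d=q[:,:2]; cam=c["cam_to_world"][:2,3]; 
        e=cam-d.mean(0);e/=np.linalg.norm(e);far=((d-d.mean(0))@e)<5
        f=least_squares(lambda x:np.hypot(*(d[far]-x).T)-29,d.mean(0),loss="soft_l1");print(" lid centre",f.x,np.abs(f.fun).mean())
E
python3 fit.py
```

```text
fit [ 5.50533058e+02  1.00430517e+02 -5.77677860e-02] 1998 rms 1.3120036987062977 outer/inner mean -0.029204714593736653 -0.047495679453632554
fit [ 5.50957440e+02  1.00383210e+02 -5.81868491e-02] 2134 rms 1.3222599143051184 outer/inner mean 0.021483839234624012 0.0008539299170799151
fit [ 5.50705228e+02  9.70453731e+01 -5.74440647e-02] 391 rms 1.9800062546973785 outer/inner mean -0.05184286681585955 -0.013390544696428976
fit [ 5.53065834e+02  1.01196631e+02 -5.52297157e-02] 238 rms 1.3482343033743944 outer/inner mean 0.037231757622180964 -0.07657254525387991
tray corners [[-129.6 -201.2]
 [ -29.1 -198.7]] mouth [[-121.   -91.5]
 [ -32.7  -89.3]]
gate xy range [-478.44655628 -477.72076698] [551.8349089  108.09213129]
jar [[631.20131396 -48.14416978 110.        ]] [[  89.1117512  -143.66941524]]
scene0 blue outline at z14 [ 478.39786868 -404.28274582   14.        ] [ 547.43747539 -349.27924732   14.        ]
 lid centre [ 508.66747578 -377.05308757] 1.2958651507990562
side0 blue outline at z14 [ 475.22393628 -411.15168178   14.        ] [ 532.41490997 -353.13803523   14.        ]
 lid centre [ 503.81084973 -382.9300045 ] 1.0498645410235588
```

View pics/fit_w1.png

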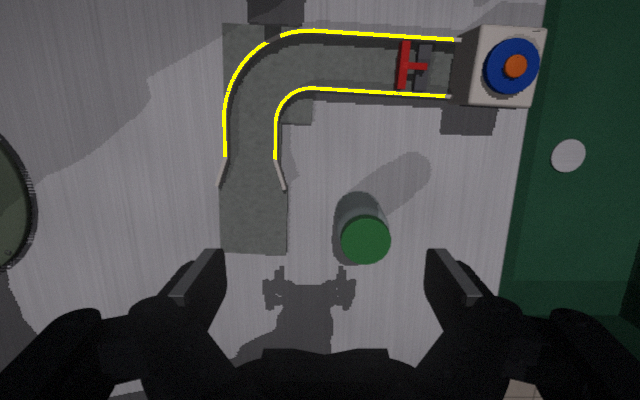

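The walls match the fit, and the tray corners agree within 1.5 mm. Next I'll go above the lid for a wrist look.

```bash
cat >> h.py <<'E'
def rotz(a):
    return np.array([[np.cos(a),-np.sin(a),0],[np.sin(a),np.cos(a),0],[0,0,1.]])
R0=np.array([[1,0,0],[0,-1,0],[0,0,-1.]])
T=np.array([550.7,100.3,-0.0578])
def Rt(a): return rotz(a)@R0      # camera side faces world dir a+90deg
def w(x,y,z=0):
    p=rotz(T[2])@np.array([x,y,z]);return np.array([T[0]+p[0],T[1]+p[1],z])
E
python3 - <<'E'
from workcell import *
from h import *
movep([500,-379,150],Rt(-np.pi/2))
c=camera("wrist");cv2.imwrite("pics/w2.png",c["image"]);np.savez("/tmp/w2.npz",**c)
s=read_state();print(s["time"],s["eef_pos"],s["qpos"])
h=hsv(c);P=cloud(c)
b=((h[...,0]>100)&(h[...,0]<130)&(h[...,1]>100)).astype(np.uint8)
cn=max(cv2.findContours(b,0,1)[0],key=cv2.contourArea)[:,0]
hull=cv2.convexHull(cn);print(cn.min(0),cn.max(0))
q=onplane(c,hull[:,0,0],hull[:,0,1],14.);print(q.min(0),q.max(0))
print(cv2.minEnclosingCircle(q[:,:2].astype(np.float32)))
E
```

```text
2.6 [ 501.05955737 -377.86188378  150.38118718] [ 0.31544985  0.64720823  0.35983531  1.68006149 -0.2836559   0.86548223
 -0.77454045]
[294 144] [360 208]
[ 477.28302061 -406.47944104   14.        ] [ 533.06020618 -350.30618977   14.        ]
((505.05682373046875, -378.0550537109375), 28.647483825683594)
```

View pics/w2.png

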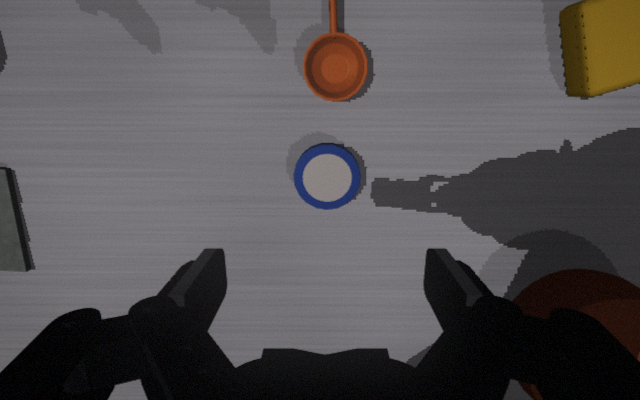

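The wrist view shows the lid at pixel (327,176), so its centre is about (505.2, −378.2), with clear space for the fingers. Grasping now.

Run:
```python
from workcell import *
from h import *
movel([505.2,-378.2,20],max_speed=150)
print(movel([505.2,-378.2,1.5],max_speed=40,guard=6))
s=read_state();print(s["eef_pos"],s["ft_force"],s["finger_gap"])
clamp()
s=read_state();print(s["time"],s["eef_pos"],s["ft_force"],s["finger_gap"])
if s["finger_gap"]>50:
    movel([505.2,-378.2,90],max_speed=120)
    c=camera("side");cv2.imwrite("pics/s3.png",c["image"]);np.savez("/tmp/s3.npz",**c)
    c=camera("wrist");cv2.imwrite("pics/w3.png",c["image"]);np.savez("/tmp/w3.npz",**c)
    s=read_state();print(s["time"],s["eef_pos"],s["ft_force"],s["finger_gap"])
    cv2.imwrite("pics/sw3.png",np.hstack([cv2.imread("pics/s3.png")[150:,200:520],c["image"][100:350,150:500]]))
```

```text
False
[ 505.11647001 -378.23478297    1.40538873] [-0.62740201  0.23587453 -0.72802676] 85.66852098885389
4.6417 [ 505.35340027 -378.30386449    2.30771038] [-3.36697262  2.7188396  12.19528436] 55.54629356007816
5.625 [ 504.81162497 -377.90985202   89.09740277] [ 0.35447874  1.01913598 -0.3015962 ] 55.460674239247005
```

View pics/sw3.png

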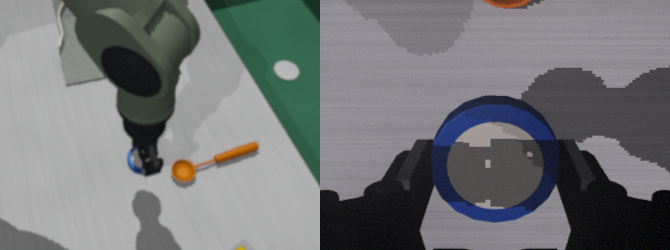

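Run:
```python
from h import *
c=load("/tmp/w3.npz");h=hsv(c);P=cloud(c)
b=((h[...,0]>100)&(h[...,0]<130)&(h[...,1]>80)).astype(np.uint8)
cn=max(cv2.findContours(b,0,1)[0],key=cv2.contourArea)
m=np.zeros_like(b);cv2.drawContours(m,[cn],-1,1,-1);m=cv2.erode(m,np.ones((13,13)))
q=P[m>0];q=q[(q[:,2]>85)];A=np.c_[q[:,:2]-q[:,:2].mean(0),np.ones(len(q))]
x=np.linalg.lstsq(A,q[:,2],rcond=None)[0];r=q[:,2]-A@x;print(len(q),q.mean(0),x,r.std(),np.percentile(q[:,2],[1,50,99]))
```

```text
9971 [ 507.12548332 -376.58981756   99.66710033] [-6.95098591e-03  4.13654296e-03  9.96671003e+01] 0.6129472696448599 [ 98.13469038  99.6803895  101.07523397]
```

Run:
```python
from workcell import *
from h import *
p=w(-80,-145)
movep([p[0],p[1],70],Rt(T[2]))
s=read_state();print(s["time"],s["eef_pos"],p,s["qpos"].round(2),s["ft_force"])
print(movel([p[0],p[1],18],max_speed=100,guard=8))
print(movel([p[0],p[1],7.5],max_speed=20,guard=4))
s=read_state();print(s["time"],s["eef_pos"],s["ft_force"],s["finger_gap"])
c=camera("scene");cv2.imwrite("pics/s4.png",c["image"]);np.savez("/tmp/s4.npz",**c)
```

```text
6.9167 [462.90517324 -40.92889202  69.99641244] [462.45726222 -39.83643077   0.        ] [-0.04  0.54 -0.    2.14  0.01  0.46 -0.11] [ 0.12144231 -0.63873757 -0.3620278 ]
False
True
8.0833 [462.51679275 -39.8113789    8.28868395] [-1.85133913 -0.03401374 11.32430529] 55.02689223711733
```

View pics/s4.png

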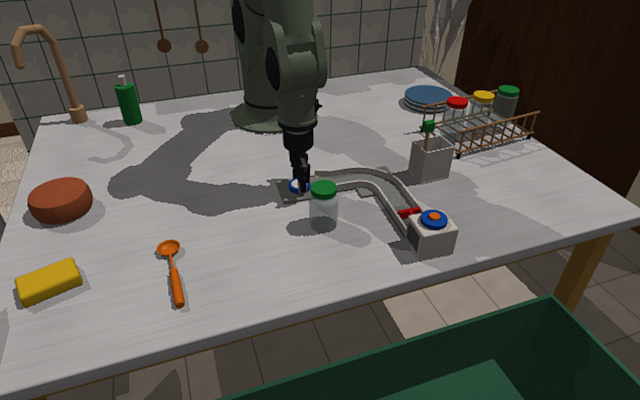

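The scene view shows the lid on the tray at (300,186), with contact felt at TCP 8.3. Releasing now; then I'll back off, close the fingers and look.

Run:
```python
from workcell import *
from h import *
open_gripper()
p=w(-80,-145);movel([p[0],p[1],60],max_speed=120)
p=w(-80,-205);movel([p[0],p[1],60],max_speed=150)
clamp()
c=camera("wrist");cv2.imwrite("pics/w5.png",c["image"]);np.savez("/tmp/w5.npz",**c)
s=read_state();print(s["time"],s["eef_pos"],s["qpos"].round(2),s["finger_gap"])
h=hsv(c);b=((h[...,0]>100)&(h[...,0]<130)&(h[...,1]>80)).astype(np.uint8)
cn=max(cv2.findContours(b,0,1)[0],key=cv2.contourArea)[:,0]
q=onplane(c,cn[:,0],cn[:,1],20.);(a,d),r=cv2.minEnclosingCircle(q[:,:2].astype(np.float32))
from fit import totrack
print(a,d,r,totrack(np.array([[a,d]]),T))
```

```text
10.5 [458.99038039 -99.76723448  59.99193703] [ 0.1   0.57 -0.02  2.13  0.02  0.45  0.01] 0.07034676522828279
461.56683349609375 -38.83209228515625 28.541200637817383 [[ -80.94696019 -144.04877684]]
```

View pics/w5.png

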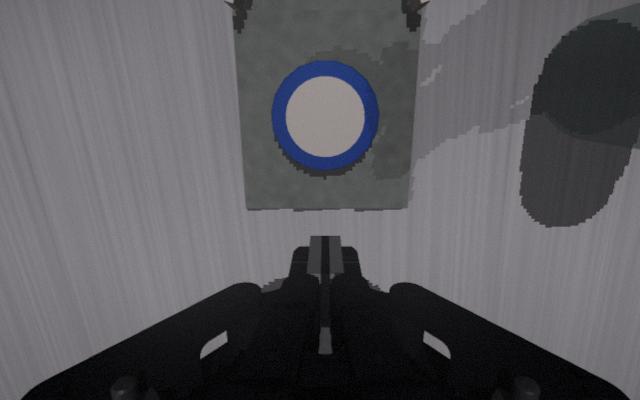

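The lid is released and flat at track (−81, −144), with the closed fingertips behind it. Now I'll lower, make contact and push along the first leg to the bend start.

```bash
cat >> h.py <<'E'
L1=1000.
def path(s):  # s: arclength of lid centre, 0 at bend start; returns xy, heading (track frame, rad, +y=pi/2)
    q=80*np.pi/2
    if s<0: return np.array([-80,s]),np.pi/2
    if s<q:
        a=s/80;return np.array([-80*np.cos(a),80*np.sin(a)]),np.pi/2-a
    return np.array([s-q,80.]),0.
def tool(s,gap=40.,inw=0.,z=10.):
    C,hd=path(s);t=np.array([np.cos(hd),np.sin(hd)]);n=np.array([t[1],-t[0]]) # n: right side = inner
    p=C-gap*t+inw*n
    return w(p[0],p[1],z),Rt(T[2]+hd-np.pi/2)
def lidpos(c):
    h=hsv(c);b=((h[...,0]>100)&(h[...,0]<130)&(h[...,1]>80)).astype(np.uint8)
    cn=max(cv2.findContours(b,0,1)[0],key=cv2.contourArea)[:,0]
    q=onplane(c,cn[:,0],cn[:,1],20.);(a,d),r=cv2.minEnclosingCircle(q[:,:2].astype(np.float32))
    p=rotz(-T[2])[:2,:2]@(np.array([a,d])-T[:2]);return p,r
E
python3 - <<'E'
from workcell import *
from h import *
def st(l):
    s=read_state();f=rotz(-T[2])@s["ft_force"];p=rotz(-T[2])@(s["eef_pos"]-[T[0],T[1],0]);print(l,round(s["time"],2),p.round(1),f.round(2))
p,R=tool(-205+40)
print(movel(p,frame=R,max_speed=80,guard=8));st("down")
g=movel(tool(-140)[0],max_speed=40,guard=1.5);st(("contact",g))
for s in (-110,-80,-50,-25,-5):
    g=movel(tool(s)[0],max_speed=45,guard=6);st((s,g))
    if g: break
c=camera("wrist");cv2.imwrite("pics/w6.png",c["image"]);np.savez("/tmp/w6.npz",**c);print(lidpos(c))
E
```

```text
False
down 11.28 [ -79.9 -205.    10.2] [-0.22 -0.24  0.58]
('contact', False) 12.05 [ -80.  -180.1   10. ] [-0.32  0.11  0.37]
(-110, False) 12.87 [ -80.  -150.1   10. ] [ 0.74  0.01 -0.56]
(-80, False) 13.68 [ -80.  -120.1   10. ] [-0.34  0.08 -0.21]
(-50, False) 14.5 [-80.  -90.1  10. ] [ 0.32  0.47 -0.7 ]
(-25, False) 15.21 [-80. -65.  10.] [-0.52 -0.48  0.48]
(-5, False) 15.8 [-80.  -44.9  10. ] [ 1.36 -0.44 -0.63]
(array([-81.10669155,  -1.77965729]), 28.447797775268555)
```

View pics/w6.png

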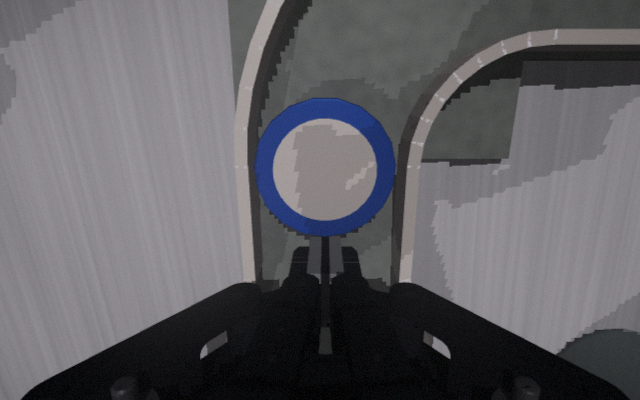

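The lid sits in the channel at the bend start, at track (−81, −2), and forces are below 1 N. Now round the bend with the tool turning along the tangent.

Run:
```python
from workcell import *
from h import *
def st(l):
    s=read_state();f=rotz(-T[2])@s["ft_force"];p=rotz(-T[2])@(s["eef_pos"]-[T[0],T[1],0]);print(l,round(s["time"],2),p.round(1),f.round(2));return np.linalg.norm(f)
for s in np.arange(0,72,6.):
    p,R=tool(s,42.5,1.)
    g=movel(p,frame=R,max_speed=30,guard=6);st((s,g))
    if g: break
c=camera("wrist");cv2.imwrite("pics/w7.png",c["image"]);np.savez("/tmp/w7.npz",**c);print(lidpos(c),path(s))
```

```text
(np.float64(0.0), False) 16.1 [-78.9 -42.4  10. ] [0.29 0.39 1.06]
(np.float64(6.0), False) 16.48 [-82.  -36.5  10. ] [ 0.67  0.49 -0.37]
(np.float64(12.0), False) 16.85 [-84.4 -30.3  10. ] [-0.12  0.53  0.34]
(np.float64(18.0), False) 17.23 [-86.5 -23.9  10. ] [ 0.52  0.71 -0.1 ]
(np.float64(24.0), False) 17.6 [-88.  -17.4  10. ] [ 0.45  0.39 -0.16]
(np.float64(30.0), False) 17.98 [-89.1 -10.7  10. ] [ 0.73  0.26 -0.58]
(np.float64(36.0), False) 18.35 [-89.6  -4.   10. ] [-0.32 -0.8   0.42]
(np.float64(42.0), False) 18.73 [-89.7   2.7  10. ] [0.24 0.4  0.3 ]
(np.float64(48.0), False) 19.1 [-89.2   9.4  10. ] [-0.41  0.08 -0.66]
(np.float64(54.0), False) 19.48 [-88.3  16.   10. ] [-0.12 -0.33  0.4 ]
(np.float64(60.0), False) 19.85 [-86.8  22.6  10. ] [-0.18 -0.61 -0.33]
(np.float64(66.0), False) 20.23 [-84.9  29.   10. ] [ 0.02 -0.29 -0.41]
(array([-57.10745014,  59.62871706]), 28.493572235107422) (array([-54.28455725,  58.76382258]), np.float64(0.7457963267948966))
```

View pics/w7.png

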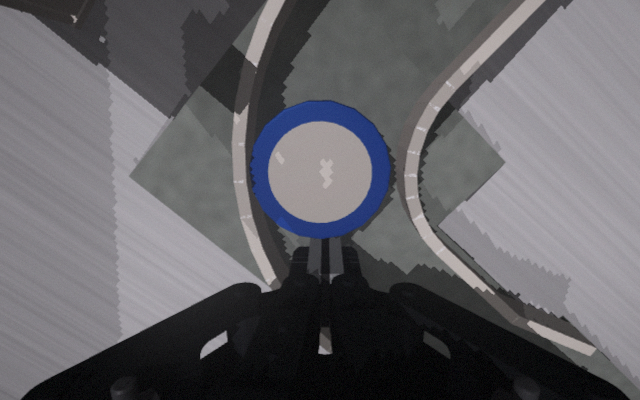

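The lid is mid-bend at track (−57, 60), riding the outer wall, with forces under 1 N. Continuing round and into the last leg, stopping short of the gate.

Run:
```python
from workcell import *
from h import *
def st(l):
    s=read_state();f=rotz(-T[2])@s["ft_force"];p=rotz(-T[2])@(s["eef_pos"]-[T[0],T[1],0]);print(l,round(s["time"],2),p.round(1),f.round(2));return np.linalg.norm(f)
q=80*np.pi/2
for s in list(np.arange(72,q,6.))+[q,q+15,q+40,q+65]:
    p,R=tool(s,42.5,1.)
    g=movel(p,frame=R,max_speed=30,guard=6);st((round(float(s),1),g))
    if g: break
c=camera("wrist");cv2.imwrite("pics/w8.png",c["image"]);np.savez("/tmp/w8.npz",**c);print(lidpos(c),path(s))
```

```text
(72.0, False) 20.65 [-82.5  35.4  10. ] [-0.26 -0.1  -0.05]
(78.0, False) 21.02 [-79.6  41.4  10. ] [ 0.85 -0.06  0.46]
(84.0, False) 21.4 [-76.3  47.2  10. ] [-0.09 -1.09 -0.16]
(90.0, False) 21.77 [-72.5  52.8  10. ] [ 0.21 -0.79  0.4 ]
(96.0, False) 22.15 [-68.4  58.1  10. ] [ 0.39 -0.02  0.8 ]
(102.0, False) 22.52 [-63.8  63.    9.9] [ 0.68 -0.61 -0.09]
(108.0, False) 22.9 [-58.9  67.6   9.9] [-0.06 -0.56 -0.99]
(114.0, False) 23.27 [-53.7  71.8   9.9] [-0.21  0.34  0.89]
(120.0, False) 23.65 [-48.1  75.6   9.9] [-0.11  0.81 -0.1 ]
(125.7, False) 24.01 [-42.6  78.9  10. ] [-0.24 -0.12 -0.51]
(140.7, False) 24.66 [-27.5  78.9  10. ] [-0.15  0.17  0.29]
(165.7, False) 25.64 [-2.6 79.  10. ] [0.68 0.26 0.36]
(190.7, False) 26.62 [22.4 79.  10. ] [ 0.54  0.16 -0.5 ]
(array([62.45209604, 82.2666822 ]), 28.48354721069336) (array([65., 80.]), 0.0)
```

View pics/w8.png

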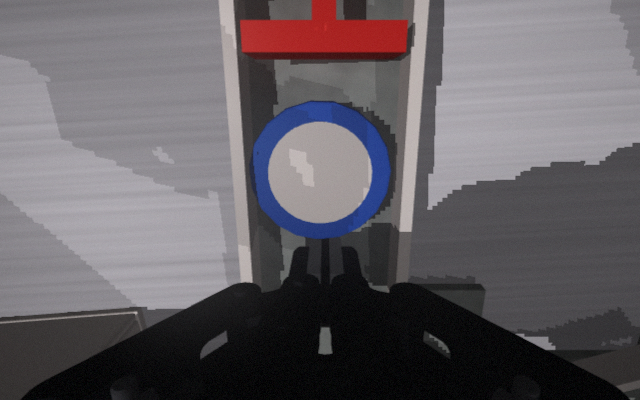

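The lid is in the last leg at track x ≈ 62, and the red gate is ahead of it. Pushing slowly until I feel the gate, then on to its stop in small steps.

Run:
```python
from workcell import *
from h import *
def st(l):
    s=read_state();f=rotz(-T[2])@s["ft_force"];p=rotz(-T[2])@(s["eef_pos"]-[T[0],T[1],0]);print(l,round(s["time"],2),p.round(2),f.round(2));return p,f
g=movel(w(65,79,10),max_speed=15,guard=3.5)
p,f=st(("gate",g));x0=p[0]
if g:
    for k in range(1,20):
        g=movel(w(x0+k,79,10),max_speed=8,guard=8);p,f=st((k,g))
        if g or abs(f[0])>14 or p[0]<x0+k-1: break
c=camera("wrist");cv2.imwrite("pics/w9.png",c["image"]);np.savez("/tmp/w9.npz",**c);print(lidpos(c))
```

```text
('gate', True) 28.02 [38.92 78.95  9.59] [0.04 0.38 0.06]
(1, False) 28.36 [39.43 79.03  9.76] [-3.58  0.16  0.21]
(2, False) 28.63 [40.55 79.03  9.84] [-4.85  1.01  0.31]
(3, False) 28.91 [41.74 79.    9.93] [-4.81 -0.16 -0.49]
(4, False) 29.18 [42.87 79.    9.99] [-3.7   0.44 -0.4 ]
(5, False) 29.46 [43.93 78.99 10.01] [-4.4   0.48 -1.11]
(6, False) 29.73 [44.94 78.98 10.01] [-4.28  0.21 -0.38]
(7, False) 30.01 [45.95 79.02 10.02] [-4.69  0.32 -1.1 ]
(8, False) 30.28 [46.98 78.98 10.01] [-4.77  0.57 -0.76]
(9, False) 30.56 [47.92 78.98 10.01] [-3.48 -0.16 -0.38]
(10, False) 30.83 [48.94 78.99 10.  ] [-3.63  0.44  0.6 ]
(11, False) 31.11 [49.95 79.02 10.01] [-4.17  0.35 -1.15]
(12, False) 31.38 [50.94 78.98 10.  ] [-3.68  0.63  0.2 ]
(13, False) 31.66 [51.06 79.03  9.71] [-8.97  0.4   0.05]
(14, False) 31.93 [51.23 79.08  9.56] [-13.3   -0.32   2.12]
(array([90.43120695, 82.1766321 ]), 28.461849212646484)
```

View pics/w9.png

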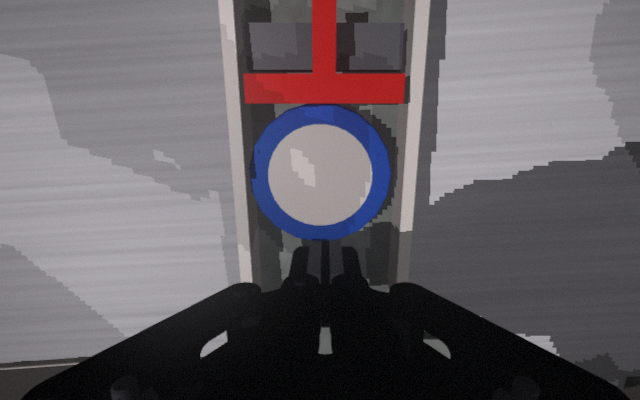

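The gate moved about 12 mm at a steady 4–5 N, then the force rose sharply to 13 N with no further motion, so it's on its hard stop. I'll back straight off, lift clear and check.

Run:
```python
from workcell import *
from h import *
movel(w(38,79,10),max_speed=30)
movel(w(30,79,160),max_speed=120)
c=camera("wrist");cv2.imwrite("pics/w10.png",c["image"]);np.savez("/tmp/w10.npz",**c);print(lidpos(c))
c=camera("scene");cv2.imwrite("pics/s10.png",c["image"])
cv2.imwrite("pics/f10.png",np.hstack([cv2.imread("pics/w10.png")[:,160:500],c["image"][100:500,:][:, 120:560][:300].copy() if 0 else cv2.copyMakeBorder(c["image"][100:,120:560],0,100,0,0,0)]))
s=read_state();print(s["time"],s["eef_pos"],s["ft_force"])
```

```text
(array([90.00425873, 82.03023328]), 28.791194915771484)
34.1333 [584.99919209 177.30350804 159.37178999] [-0.44215244 -0.18484381  0.51695177]
```

View pics/f10.png

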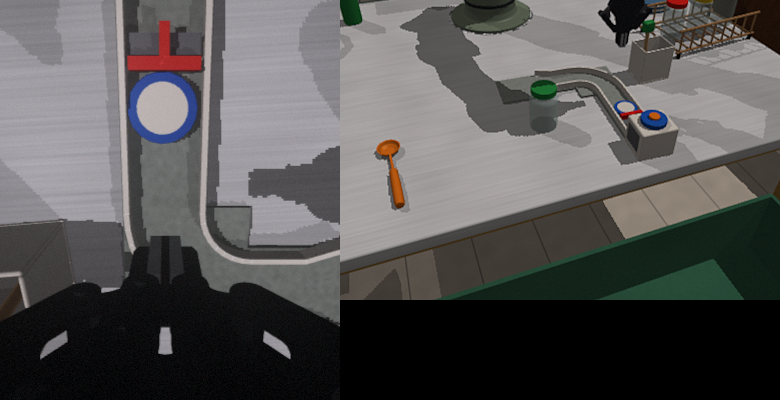

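The lid is resting against the gate at track (90, 82). The jar, spoon and caddy are where they were, and the tool is clear with no force on it.

```bash
python3 -c "
from workcell import *
print(finish_job())"
```

```text
the job is handed in; nothing more can be done
None
```

The lid is loaded and the red gate is fully back against its end stop. I handed the job in at about 34 s of the 72 s allowed.

- **Loading:** I gripped the lid, laid it flat on the open tray and let go. I then closed the fingers and pushed it from behind.
- **Track and bend:** I turned the tool with the direction of travel round the bend. The readings taken along the way stayed within about 1.5 N, and nothing wedged.
- **Gate:** It moved back about 12 mm at a steady 4–5 N. The force then rose to about 13 N with almost no further movement, which marks the hard stop.
- **Final look:** After backing off, the lid lies flat against the gate at about track (90, 82) mm, and the tool is clear with no contact force. The jar, spoon and caddy look undisturbed, judged by eye in the last picture and not remeasured.
- **Disagreements:** The cameras disagreed by up to about 4 mm on positions. I went by the wrist camera, which saw the lid about 2 mm to one side of the channel's centre line at the end; that is about the calibration error and the play in the channel.

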